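# Open the gas lockout lock and present it

## Task

The torch's gas valve is locked out by a red combination lock lying in its rest, with its shackle through the yellow hasp eye. Turn the black dial through its clicks until its white line stands at the white mark on the lock; then, with the lock still in its rest, pull the shackle fully open so that it leaves the eye, and lift the lock away and finish while holding it up, still and roughly level with the dial on top, about 20 cm (at least 15 cm) above the bench with the shackle still open. Leave the other things on the bench where they are.

Things in the scene. Friction and masses are not known exactly. Their poses are not given: they have to be found in the camera images.
- lock_center (a point): Centre of the red lock, a loose block 64 (x) x 52 (y) x 32 (z) mm lying flat in its rest, dial up, underside 30 mm and top 62 mm above the bench; 0.4 to 0.6 kg in all. x points from the dial to the shackle, z up. The rest holds it sideways with 1.5 mm play; once the shackle is open it lifts straight out. Its +y and -y sides are free for fingers over the middle 44 mm of their length.
- lock: The same lock body, with dial and shackle; origin at the centre of its underside, same axes. Below its level, beside the +y and -y sides, there is only the foot plate, 8 mm high.
- dial_top (a point): Centre of the top of the black dial, 40 mm across, 20 mm high, on the lock's upper side: 37 mm above the lock centre; the dial's lower edge is 1 mm above the lock's top. It turns about the lock's z axis through the lock centre. Its x axis points along the white line painted from the middle to the rim of the dial.
- dial (a joint): Dial angle, rad, growing anticlockwise from above. 0 or 6.283: white line at the white mark on the lock's top, on its shackle side (+x); the lock opens only there. Clicks each 0.524 rad (0, 0.524, 1.047...); a spring pulls the dial into the nearest one when let go. About 0.1 N m to turn. Stops at -0.30 and 6.58: either way leads to the mark. Starts at a click from 1.05 to 5.24.
- bow (a point): Middle of the steel shackle's bow, on the bar's centre line, level with the lock centre and 82 mm from it along lock x when shut. A level U of 8 mm round bar, legs along x at y = +18 and -18 mm: 44 mm wide over the outside, straight up to 72 mm from the lock centre. Free on both sides beyond the eye; 46 mm over the bench (8 mm foot plate up to 50 mm from the lock centre).
- shackle (a joint): How far the shackle is pulled out along lock +x, m: 0 shut, 0.030 fully open (stop). Locked (3 mm play) unless the dial is at the mark; then about 3 N slides it and it stays where it is left. The +y leg stays in the lock; the -y leg's tip leaves the lock at 0.012 and the hasp eye at 0.021.
- eye (a point): Centre of the hole, 16 x 16 mm, in the fixed yellow hasp eye, 38.5 mm from the lock centre along the lock's x and at y = -18 mm; the -y leg of the shackle passes through it. The eye plate is 5 mm thick and 28 mm wide; its top is 60 mm above the bench. Same axes as the station.
- station: The fixed lockout station: rest, eye and gas valve on a foot plate; origin on the bench right under the lock centre, x the way the shackle points. The lever of the valve (37 mm high) runs from the eye to -y, to the valve at y = -125 mm, 95 mm high, with a pipe along x from -20 to 100 mm.
- mould: Bystander: black graphite block 90 x 90 x 40 with four round hollows drawn on top, loose, beside the station (mm); origin at its underside
- rod_blue: Bystander: loose blue glass rod, 260 long, 9 thick (mm); origin at its underside
- rod_teal: Bystander: loose teal glass rod, 260 long, 9 thick (mm); origin at its underside
- caliper: Bystander: loose steel caliper with black head, 220 long (mm); origin at its underside
- reamer: Bystander: loose cork-handled steel reamer, about 220 long (mm); origin at its underside
- jar_amber: Bystander: loose amber jar, 52 across, 70 high (mm); origin at its underside
- jar_green: Bystander: loose green jar, 52 across, 70 high (mm); origin at its underside
- toolcup: Bystander: loose dark cup, 90 across, with tools standing in it, 175 high overall (mm); origin at its underside
Things that resemble listed ones, but are neither listed nor needed, are in the scene too. Leave any blue or pink look-alike of the station alone.

How it is judged:
By the outcome, as a careful person would: the job done as asked, in the order asked, and still so for the second after the job is handed in, while the arm keeps its last pose, push and grip.
It also fails if it takes over 72 s, if anything falls off the work surface, if the arm or the gripper's body presses on something with over 40 N, if the wrist force passes 120 N, or if a joint passes its speed limit or range.

## Robot

A 6-joint arm with a two-finger parallel gripper is mounted at the origin on the work surface. World frame = base frame: x ahead of the robot, y to its left, z up, the work surface at z = 0. Lengths are in m, angles in rad, forces in N, time in s.
With the tool pointing down it reaches from about 0.375 to 0.75 m from the base axis. Payload 9 kg.
Tool frame: the origin (TCP) lies between the finger pads; the fingertips stand 19 mm ahead of it and the grasp point (between the pads) is the TCP; x points along the fingers, z is the direction in which the jaws open and shut, and the axes are right-handed (so a half turn about x gives the same grasp; the last joint's range is limited). The gripper opens to 85 mm and grips with 20 to 120 N. Pads are 22 mm wide; open, the fingers measure 114 mm over their backs; the gripper's body (76 mm by 85 mm) begins 54 mm behind the grasp point. The pads swing forward as they close: fully open they stand 13 mm farther back than shut.
Start: joints at [-1.491, 0.104, 0.097, 1.564, 0, 1.353], TCP at [0.176, -0.574, 0.216] pointing down, gripper open.
Joint ranges: [-2.99, 2.99], [-0.84, 1.86], [-1.1, 1.16], [-1.84, 2.11], [-1.51, 1.56], [-3.14, 3.14]. Speed limits (rad/s): [2.22, 2.22, 2.57, 3.14, 3.14, 3.14].

## Interface

Orientations are given as a unit quaternion [x, y, z, w].
In Python, from rig import ctrl gives the robot as it stands. The module is installed in compiled form; this text tells all that it offers.
- The arm moves only by the tool step_arm, never from a script. Its argument "motion" is a list that holds one entry, the list of rows, each a list of 7 numbers: the closure in counts, from 0 (fully open) to 255 (shut), then the shift along the tool's x, y, z in cm, then the turn, a rotation vector about the tool's x, y, z in degrees. A call has 1 to 5 rows; each row is the pose to reach, as a shift and turn from the pose commanded when the call began, along the tool's axes at that moment; what a row does not reach only later rows make up. A row lasts 1/8 s, in which the tool goes at most 62.5 mm and 10.7 degrees, less where a joint would pass 70% of its speed; a pose out of reach is approached as far as the arm can. A call with a gripper value outside its range is refused whole. The fingers move at their own pace and stop on an object; the grip force is fixed at half the most. Time passes only in rows, so rows that repeat a pose let the fingers close. It gives the time, the measured TCP pose, the force and the opening at its end, in the units of the state.
- ctrl.get_obs(): the state, without advancing time (a new reading comes with each control period).
- ctrl.get_image(name): name is "scene" or "top" or "wrist"; returns the picture (384x512x3 uint8, red, green, blue); there is no depth.
- ctrl.calibration(name): a dict with "fx", "fy", "cx", "cy" (pixels), "dist_coeffs" ([k1, k2, p1, p2, k3] as OpenCV has them; the pictures are not rectified), "position" and "rotation" of the camera in the world. Camera axes: x right, y down, z forward; pixel columns grow to the right and rows downward; lengths in m; the calibration is good to about 2 mm. A picture is of the moment at which its call begins: read the wrist's pose just before it. calibration takes no time and is no camera call; for the wrist camera it gives the pose at the moment of the call.
- ctrl.hand_in(): hands the job in, once; it reports no verdict.
Trained networks look in the newest picture that a camera, given by its name, has taken for a name from the list of things; names that differ only in an ending like _2 or _b are one class to them, and where a whole thing is asked for, a point or a joint stands for the part that bears it (a point fixed in the world has none). Each returns a list of dicts, best first, with "confidence" (0 to 1); they miss things now and then, are a little off and sometimes report something else, mostly with a low value. They report only what shows in the picture. A call takes as long as a camera call. They do not tell look-alikes from the thing itself.
- ctrl.silhouettes(camera, name): "mask" (384x512 bool, what is visible of it) and "pixel" ([column, row] in pixels, amid what is visible of it).
The state is a dict: "time_s": time; "joint_positions": joint angles; "dq": joint speeds; "joint_efforts": joint torques, N m; "position": TCP position; "tcp_rot": TCP orientation; "ft_force": force on the tool from outside, world axes, zero at the start; "moment": the same for the moment, N m; "gripper_width": finger opening in m.
Only numpy, scipy, OpenCV 4.12 (cv2) and the standard library are available. Lean on these libraries where they do the work, as an engineer would, in place of code of your own. Each camera call takes 0.05 s, during which the arm holds its last target.

## Working session

There is one attempt and no reset: what is moved stays moved. The work goes in short steps, Python scripts to look and compute and a tool call to move; the robot and the scene stay as the last step left them, time stands still between calls to the robot, and variables do not carry over. Pictures are saved under pics/ and viewed, and the job is handed in when it is done.

Besides the shell and the picture viewer there is one more tool, called after ">>>" by a JSON object that holds its "name" and its "arguments". step_arm: Moves the arm, as the interface text tells. Its arguments: {"type":"object","properties":{"motion":{"type":"array","items":{"type":"array","items":{"type":"array","items":{"type":"number"}}}}},"required":["motion"]}

```bash
mkdir -p pics; ls; python3 - <<'E'
from rig import ctrl
import cv2
o=ctrl.get_obs(); print({k:(v if isinstance(v,float) else [round(float(t),3) for t in __import__('numpy').ravel(v)]) for k,v in o.items()})
for n in ("scene","top"):
    im=ctrl.get_image(n); cv2.imwrite(f"pics/{n}0.png",cv2.cvtColor(im,cv2.COLOR_RGB2BGR))
    c=ctrl.calibration(n); print(n,c)
    for s in ctrl.silhouettes(n,"lock"): print(s["confidence"],s["pixel"],s["mask"].sum())
E
```

```text
pics
{'time_s': 0.0, 'joint_positions': [-1.491, 0.105, 0.096, 1.564, 0.0, 1.353], 'dq': [0.0, 0.0, 0.001, -0.001, 0.0, 0.001], 'joint_efforts': [0.004, -55.693, 50.365, 0.017, -0.0, -0.0], 'position': [0.176, -0.573, 0.215], 'tcp_rot': [0.421, 0.569, -0.42, 0.568], 'ft_force': [0.424, -0.11, -1.164], 'moment': [-0.027, 0.0, 0.017], 'gripper_width': 0.0851069417095196}
scene {'fx': 411.9983838987634, 'fy': 411.9983838987634, 'cx': 258.73495721613284, 'cy': 191.72977539389905, 'dist_coeffs': array([-0.00861386,  0.        ,  0.        ,  0.        ,  0.        ]), 'position': array([1.02370295, 0.56512622, 0.95205973]), 'rotation': array([ 0.33685601,  0.86666689, -0.3430517 , -0.13316179])}
0.95 [248.2, 198.5] 495
0.64 [225.8, 208.6] 72
0.52 [376.3, 292.2] 217
top {'fx': 454.41362424828907, 'fy': 454.41362424828907, 'cx': 249.6964980191444, 'cy': 195.85779657824364, 'dist_coeffs': array([-0.01878063,  0.        ,  0.        ,  0.        ,  0.        ]), 'position': array([ 0.30350749, -0.02806027,  1.64690421]), 'rotation': array([-0.70127346,  0.71031222, -0.04268617,  0.04301139])}
0.57 [257.5, 198.4] 295
```

View pics/scene0.png

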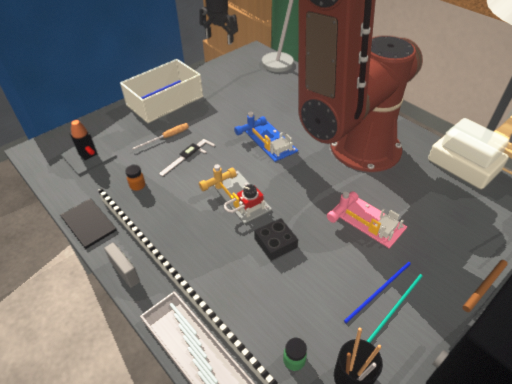

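View pics/top0.png

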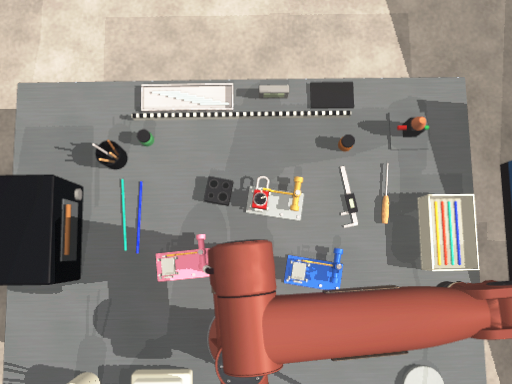

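```bash
cat > h.py <<'E'
import numpy as np, cv2
from scipy.spatial.transform import Rotation as R
from rig import ctrl
def Kd(c): return np.array([[c['fx'],0,c['cx']],[0,c['fy'],c['cy']],[0,0,1.]]),np.array(c['dist_coeffs'],float)
def ray(c,px):
    K,d=Kd(c); u=cv2.undistortPoints(np.array([[px]],float),K,d)[0,0]
    v=R.from_quat(c['rotation']).apply([u[0],u[1],1.]); return np.array(c['position']),v
def atz(c,px,z):
    p,v=ray(c,px); return p+v*(z-p[2])/v[2]
def proj(c,P):
    K,d=Kd(c); Rm=R.from_quat(c['rotation']).as_matrix().T
    P=np.atleast_2d(P); return cv2.projectPoints(P,cv2.Rodrigues(Rm)[0],-Rm@np.array(c['position']),K,d)[0][:,0]
def save(im,n,box=None,s=1):
    if box: im=im[box[1]:box[3],box[0]:box[2]]
    im=cv2.resize(im,None,fx=s,fy=s,interpolation=cv2.INTER_CUBIC)
    cv2.imwrite('pics/'+n,cv2.cvtColor(im,cv2.COLOR_RGB2BGR))
def obs():
    o=ctrl.get_obs(); r=R.from_quat(o['tcp_rot']).as_matrix()
    print('t',round(o['time_s'],3),'p',np.round(o['position'],4),'w',round(o['gripper_width'],4),'F',np.round(o['ft_force'],1),'q',np.round(o['joint_positions'],3)); print(np.round(r,3)); return o,r
E
python3 - <<'E'
from h import *
for n,b,s in(("top",(200,160,320,230),6),("scene",(180,150,300,240),6)):
    im=ctrl.get_image(n); save(im,n+"1.png",b,s); c=ctrl.calibration(n)
    for nm in("lock","dial_top","bow","station","dial"):
        for m in ctrl.silhouettes(n,nm): print(n,nm,round(m["confidence"],2),m["pixel"],atz(c,m["pixel"],.07).round(4))
E
```

```text
top lock 0.76 [258.3, 200.5] [ 0.479  -0.0584  0.07  ]
top dial_top 0.48 [262.1, 196.2] [ 0.4939 -0.0719  0.07  ]
top station 0.96 [184.6, 262.2] [0.2688 0.1981 0.07  ]
top station 0.93 [280.9, 201.0] [ 0.4762 -0.1373  0.07  ]
top station 0.75 [315.0, 276.1] [ 0.216  -0.2487  0.07  ]
top dial 0.56 [260.1, 196.7] [ 0.4922 -0.0649  0.07  ]
scene lock 0.59 [250.9, 197.6] [ 0.4974 -0.0438  0.07  ]
scene lock 0.59 [230.7, 187.3] [ 0.5141 -0.1151  0.07  ]
scene dial_top 0.55 [250.0, 191.0] [ 0.4819 -0.0652  0.07  ]
scene bow 0.74 [247.3, 187.3] [ 0.4778 -0.0819  0.07  ]
scene station 0.93 [270.2, 138.9] [ 0.2734 -0.1982  0.07  ]
scene station 0.88 [366.1, 216.7] [0.3091 0.2261 0.07  ]
scene station 0.58 [234.6, 188.1] [ 0.5077 -0.1048  0.07  ]
scene dial 0.5 [250.2, 190.5] [ 0.4801 -0.0663  0.07  ]
```

View pics/top1.png

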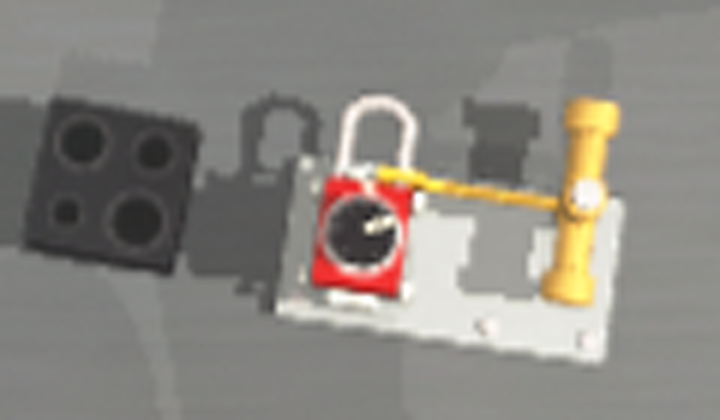

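View pics/scene1.png

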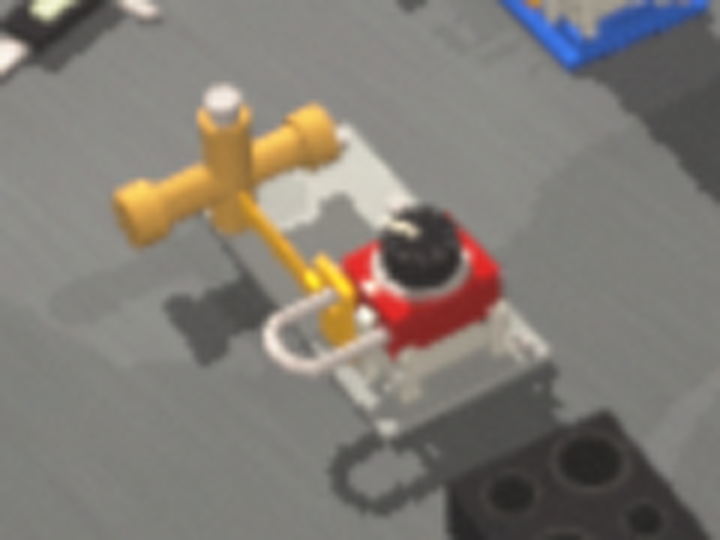

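```bash
python3 - <<'E'
from h import *
c=ctrl.calibration("top")
f=lambda x,y,z:atz(c,(200+(x-2.5)/6,160+(y-2.5)/6),z)
print('dial',f(362,230,.083),'bow',f(380,101,.046),'edge',f(280,312,.008),f(604,361,.008))
e=f(604,361,.008)-f(280,312,.008); print('edge dir deg (station -y)',np.degrees(np.arctan2(e[1],e[0])))
d=f(395,217,.083)-f(362,230,.083);print('line',np.degrees(np.arctan2(d[1],d[0])))
o,r=obs()
w=ctrl.calibration("wrist"); print(w, r.T@(np.array(w['position'])-o['position']), r.T@R.from_quat(w['rotation']).as_matrix())
E
```

```text
dial [ 0.48645393 -0.06387659  0.083     ] bow [ 0.56786606 -0.07662076  0.046     ] edge [ 0.44608303 -0.01538244  0.008     ] [ 0.41398617 -0.20999394  0.008     ]
edge dir deg (station -y) -99.36536341129585
line -69.12296082338213
t 0.8 p [ 0.1761 -0.5736  0.216 ] w 0.0857 F [-0.3 -0.3 -0.4] q [-1.491  0.104  0.097  1.564  0.     1.353]
[[ 0.     0.956  0.293]
 [-0.     0.293 -0.956]
 [-1.    -0.     0.   ]]
{'fx': 273.9420179752937, 'fy': 273.9420179752937, 'cx': 253.17018100257434, 'cy': 191.2714639939497, 'dist_coeffs': array([-0.06237416,  0.        ,  0.        ,  0.        ,  0.        ]), 'position': array([ 0.25634415, -0.54948757,  0.37495194]), 'rotation': array([ 0.7931697 , -0.58620634, -0.09746994,  0.13320495])} [-0.15890776  0.0838215   0.00050292] [[-1.43635738e-03 -3.25572723e-01  9.45515911e-01]
 [ 3.48214131e-04 -9.45516992e-01 -3.25572566e-01]
 [ 9.99998908e-01 -1.38396556e-04  1.47146933e-03]]
```

>>> {"name": "step_arm", "arguments": {"motion": [[[0, 4.4, 4.4, -4], [0, 0, 8.9, -7.9], [0, 0, 13.4, -11.9], [0, 0, 17.8, -15.8], [0, 0, 22.3, -19.8]]]}}

```text
validation failed for argument at $.mo...
```

>>> {"name": "step_arm", "arguments": {"motion": [[[0, 0, 4.4, -4, 0, 0, 0], [0, 0, 8.9, -7.9, 0, 0, 0], [0, 0, 13.4, -11.9, 0, 0, 0], [0, 0, 17.8, -15.8, 0, 0, 0], [0, 0, 22.3, -19.8, 0, 0, 0]]]}}

```text
time_s: 1.42
position: [0.3318, -0.3173, 0.2162]
tcp_rot: [0.42, 0.568, -0.421, 0.569]
ft_force: [1.3, 0.8, 0.3]
gripper_width: 0.0852
```

>>> {"name": "step_arm", "arguments": {"motion": [[[0, 0, 4.4, -4, 0, 0, 0], [0, 0, 8.9, -7.9, 0, 0, 0], [0, 0, 13.4, -11.9, 0, 0, 0], [0, 0, 17.8, -15.8, 0, 0, 0], [0, 0, 22.0, -19.6, 0, 0, 0]]]}}

```text
time_s: 2.05
position: [0.4848, -0.0651, 0.2162]
tcp_rot: [0.42, 0.568, -0.42, 0.569]
ft_force: [-0.3, 0.1, 0.4]
gripper_width: 0.0853
```

```bash
python3 - <<'E'
from h import *
o,r=obs()
w=ctrl.calibration("wrist"); im=ctrl.get_image("wrist"); save(im,"w1.png",None,1.5)
for nm in("lock","dial_top","bow","eye","station"):
    for m in ctrl.silhouettes("wrist",nm): print(nm,round(m["confidence"],2),m["pixel"],m["mask"].sum())
E
```

```text
t 2.05 p [ 0.4848 -0.0651  0.2162] w 0.0853 F [-0.3  0.1  0.4] q [-0.402 -0.236 -0.229  1.577 -0.     2.442]
[[ 0.001  0.956  0.294]
 [-0.     0.294 -0.956]
 [-1.     0.001  0.001]]
lock 0.8 [255.2, 161.3] 3064
dial_top 0.61 [258.4, 159.5] 3176
dial_top 0.59 [253.6, 173.7] 1049
bow 0.93 [285.3, 118.2] 764
bow 0.68 [500.2, 272.5] 639
eye 0.9 [55.1, 244.5] 6782
eye 0.81 [309.7, 176.8] 8299
eye 0.56 [296.0, 319.5] 2858
station 0.82 [294.5, 321.0] 2925
station 0.65 [57.0, 245.0] 6891
station 0.6 [307.9, 180.8] 8375
```

View pics/w1.png

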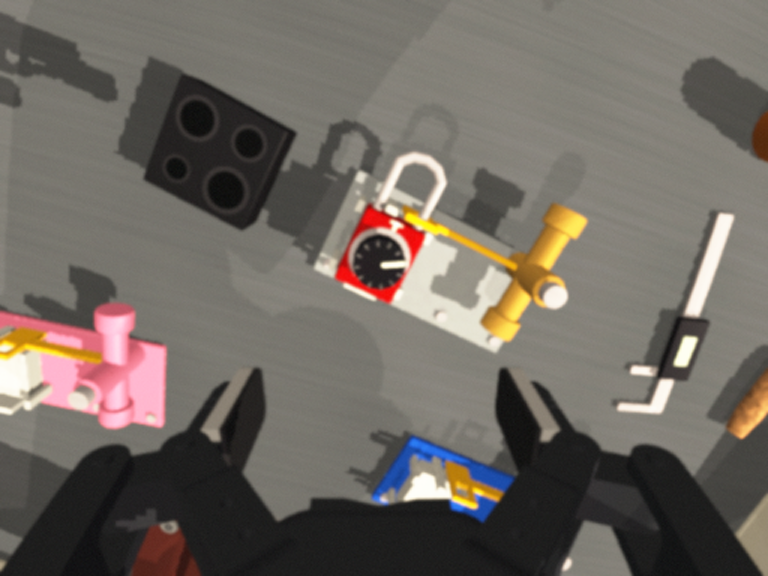

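```bash
python3 - <<'E'
from h import *
im=ctrl.get_image("wrist"); save(im,"w2.png",(210,90,320,210),5)
E
```

```text
(no output)
```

View pics/w2.png

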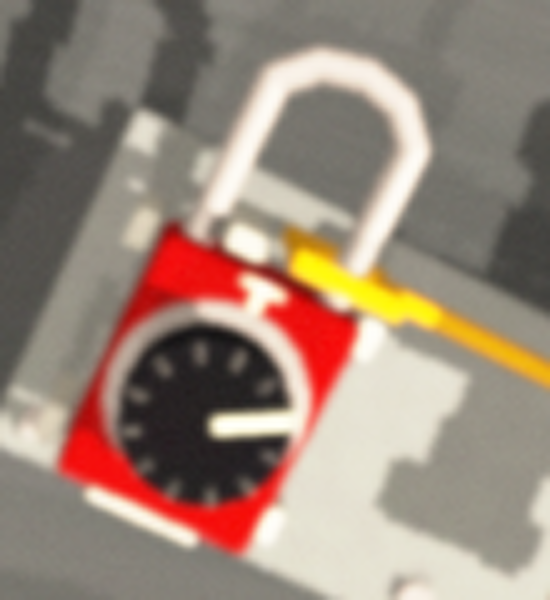

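```bash
cat >> h.py <<'E'
def model(x,y,yaw,th=None,s=0):
    a=np.linspace(0,2*np.pi,60); Rz=R.from_euler('z',yaw,degrees=True)
    T=lambda P:Rz.apply(np.array(P,float))+[x,y,.046]
    c=[]
    c.append(T([[.02*np.cos(t),.02*np.sin(t),.037] for t in a]))
    c.append(T([[i*.032,j*.026,.016] for i,j in((1,1),(-1,1),(-1,-1),(1,-1),(1,1))]))
    c.append(T([[.03+s,.018,0],[.072+s,.018,0]])); c.append(T([[.045+s,-.018,0],[.072+s,-.018,0]]))
    c.append(T([[.082+s,-.006,0],[.082+s,.006,0]]))
    if th is not None: c.append(T([[0,0,.037],[.02*np.cos(th),.02*np.sin(th),.037]]))
    return c
def overlay(cam,n,box,sc,*a,**k):
    im=ctrl.get_image(cam); c=ctrl.calibration(cam)
    im=cv2.resize(im[box[1]:box[3],box[0]:box[2]],None,fx=sc,fy=sc,interpolation=cv2.INTER_CUBIC)
    for P in model(*a,**k):
        p=(proj(c,P)-box[:2]+.5)*sc
        cv2.polylines(im,[np.int32(p*8)],False,(0,255,0),1,cv2.LINE_AA,3)
    cv2.imwrite('pics/'+n,cv2.cvtColor(im,cv2.COLOR_RGB2BGR))
E
python3 - <<'E'
from h import *
c=ctrl.calibration("wrist")
f=lambda x,y,z:atz(c,(210+(x-2.5)/5,90+(y-2.5)/5),z)
d=f(208,412,.083);b=f(325,66,.046);print(d,b,np.degrees(np.arctan2(*(b-d)[1::-1])))
l=f(292,422,.083)-d;print(np.degrees(np.arctan2(l[1],l[0])))
overlay("wrist","w3.png",(210,90,320,210),5,d[0],d[1],-9.4,-np.pi/3)
overlay("top","t3.png",(235,170,285,220),10,d[0],d[1],-9.4,-np.pi/3)
E
```

```text
[ 0.48882523 -0.06506068  0.083     ] [ 0.56594056 -0.06959122  0.046     ] -3.3622732206632224
-80.03308994559308
```

View pics/w3.png

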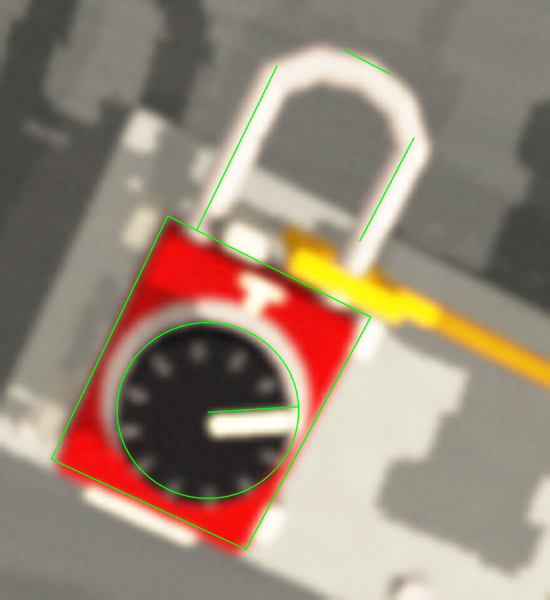

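View pics/t3.png

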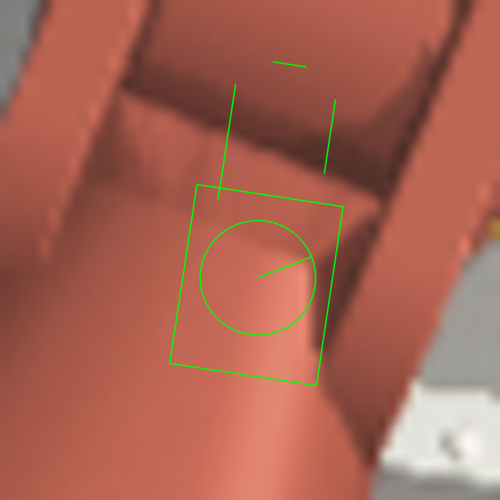

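```bash
python3 - <<'E'
from h import *
overlay("wrist","w4.png",(210,90,320,210),5,.4875,-.0662,-9.8,-np.pi/3)
c=ctrl.calibration('wrist')
print(c['position'],proj(c,[[.4875,-.0662,.083]]))
E
```

```text
[ 0.56397803 -0.04405614  0.37498067] [[251.68662327 173.35404883]]
```

View pics/w4.png

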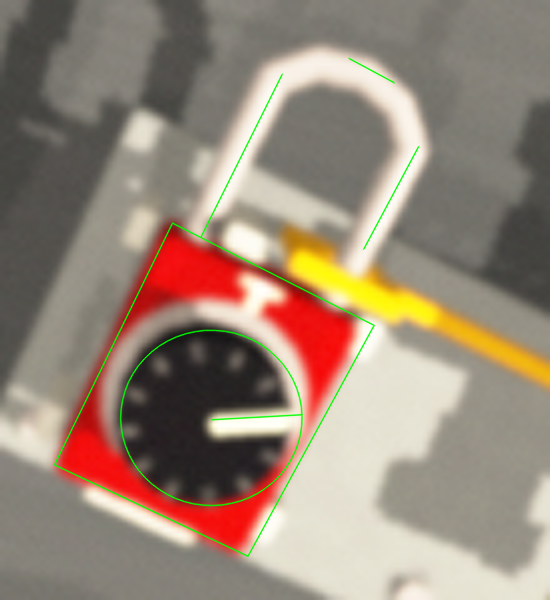

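>>> {"name": "step_arm", "arguments": {"motion": [[[0, 4, 0.3, 0.15, 0, 0, 0], [0, 8, 0.3, 0.15, 0, 0, 0], [0, 10, 0.3, 0.15, 0, 0, 0], [0, 10, 0.3, 0.15, 0, 0, 0]]]}}

```text
time_s: 3.05
position: [0.4864, -0.0676, 0.1152]
tcp_rot: [0.42, 0.569, -0.421, 0.568]
ft_force: [0.5, 0.0, 0.2]
gripper_width: 0.0854
```

```bash
python3 - <<'E'
from h import *
obs()
overlay("wrist","w5.png",(130,170,370,384),3,.488,-.0657,-9.8,-np.pi/3)
E
```

```text
t 3.05 p [ 0.4864 -0.0676  0.1152] w 0.0854 F [0.5 0.  0.2] q [-0.405 -0.225 -0.403  1.395 -0.     2.439]
[[-0.002  0.956  0.293]
 [ 0.001  0.293 -0.956]
 [-1.    -0.002 -0.001]]
```

View pics/w5.png

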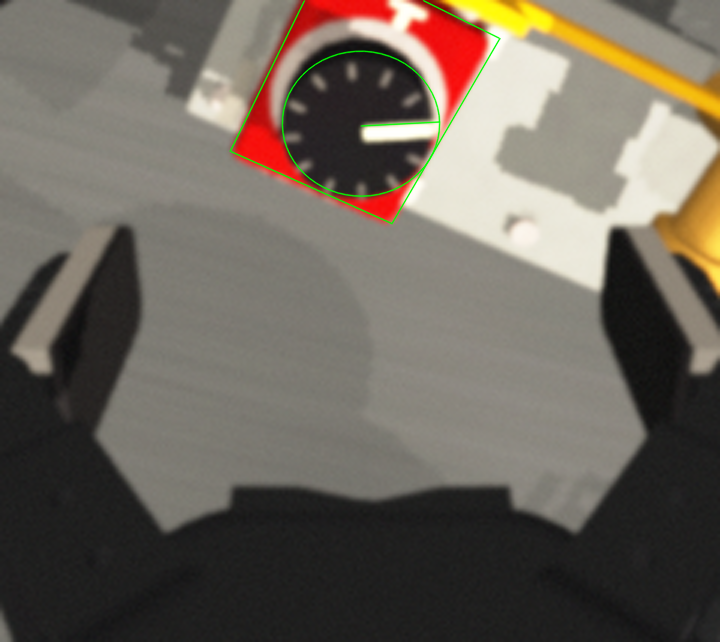

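```bash
python3 - <<'E'
from h import *
o,r=obs()
c=ctrl.calibration("wrist")
d=atz(c,(130+356/3-.5,170+132/3-.5),.083); print(d)
l=atz(c,(130+437/3-.5,170+129/3-.5),.083)-d; print(np.degrees(np.arctan2(l[1],l[0])))
print('rel TCP tool', r.T@(d-o['position']))
ctrl.get_image("wrist"); o,r=obs(); c=ctrl.calibration("wrist"); print(c['position'])
E
```

```text
t 3.1 p [ 0.4873 -0.0679  0.1166] w 0.0855 F [0.6 0.1 0.5] q [-0.405 -0.226 -0.401  1.396 -0.     2.439]
[[ 0.     0.956  0.293]
 [-0.     0.293 -0.956]
 [-1.     0.     0.   ]]
[ 0.4859686  -0.06510721  0.083     ]
-70.70179035174253
rel TCP tool [ 0.03359729 -0.00043333 -0.0030163 ]
t 3.15 p [ 0.4879 -0.068   0.1174] w 0.0853 F [ 0.2 -0.2  0. ] q [-0.405 -0.226 -0.4    1.396 -0.     2.439]
[[ 0.002  0.956  0.293]
 [-0.001  0.293 -0.956]
 [-1.     0.001  0.001]]
[ 0.56791212 -0.04381366  0.2764384 ]
```

>>> {"name": "step_arm", "arguments": {"motion": [[[0, 1.2, -0.05, -0.3, 0, 0, 0], [0, 2.4, -0.05, -0.3, 0, 0, 0], [0, 3.3, -0.05, -0.3, 0, 0, 0], [0, 3.3, -0.05, -0.3, 0, 0, 0], [0, 3.3, -0.05, -0.3, 0, 0, 0]]]}}

```text
time_s: 3.78
position: [0.486, -0.0649, 0.0832]
tcp_rot: [0.42, 0.569, -0.42, 0.569]
ft_force: [-0.1, -0.1, -0.3]
gripper_width: 0.0853
```

>>> {"name": "step_arm", "arguments": {"motion": [[[60, 0, 0, 0, 0, 0, 0], [85, 0, 0, 0, 0, 0, 0], [100, 0, 0, 0, 0, 0, 0], [100, 0, 0, 0, 0, 0, 0]]]}}

```text
time_s: 4.28
position: [0.4859, -0.0648, 0.0831]
tcp_rot: [0.42, 0.569, -0.42, 0.569]
ft_force: [0.4, -0.0, 0.9]
gripper_width: 0.0521
```

```bash
python3 - <<'E'
from h import *
obs()
save(ctrl.get_image("wrist"),"w6.png",(130,170,370,384),3)
E
```

```text
t 4.275 p [ 0.4859 -0.0648  0.0831] w 0.0521 F [ 0.4 -0.   0.9] q [-0.4   -0.218 -0.455  1.334 -0.     2.444]
[[ 0.     0.956  0.293]
 [-0.     0.293 -0.956]
 [-1.     0.     0.   ]]
```

View pics/w6.png

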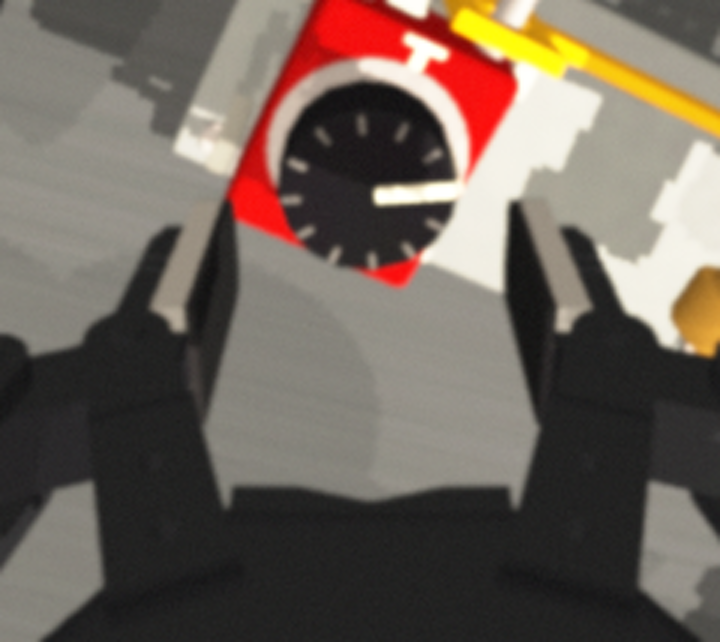

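```bash
python3 - <<'E'
from h import *
o,r=obs()
c=ctrl.calibration("wrist")
ps=[o['position']+r@np.array(v) for v in ([0,0,0],[.013,0,.026],[.013,.011,.026],[.013,-.011,.026],[-.02,.011,.026])]
print((proj(c,ps)-[130,170]+.5)*3)
E
```

```text
t 4.325 p [ 0.4859 -0.0648  0.083 ] w 0.0518 F [-0. -0.  1.] q [-0.4   -0.218 -0.455  1.334 -0.     2.444]
[[ 0.     0.956  0.293]
 [-0.     0.293 -0.956]
 [-1.    -0.     0.   ]]
[[367.51810812 192.60292579]
 [479.96581117 165.97872281]
 [482.14291024 122.16003717]
 [477.83548897 208.0773933 ]
 [504.52955145 190.22461827]]
```

```bash
python3 - <<'E'
from h import *
o,r=obs()
im=ctrl.get_image("scene"); c=ctrl.calibration("scene")
p=proj(c,[o['position']+r@np.array(v) for v in ([0,0,0],[.019,0,0],[0,0,.026],[0,0,-.026],[.013,0,.026],[.013,0,-.026])]); print(p)
for q in p: pass
b=(200,140,300,230)
s=cv2.resize(im[b[1]:b[3],b[0]:b[2]],None,fx=6,fy=6,interpolation=cv2.INTER_CUBIC)
for q in p: cv2.circle(s,tuple(int(v) for v in (q-b[:2]+.5)*6),3,(0,255,0),-1)
save(s,"s6.png")
E
```

```text
t 4.325 p [ 0.4859 -0.0648  0.083 ] w 0.0518 F [-0. -0.  1.] q [-0.4   -0.218 -0.455  1.334 -0.     2.444]
[[ 0.     0.956  0.293]
 [-0.     0.293 -0.956]
 [-1.    -0.     0.   ]]
[[248.97082216 188.68283074]
 [249.08369709 193.12971723]
 [241.40833387 185.4315353 ]
 [256.64809532 191.98346685]
 [241.54407003 188.48778475]
 [256.6655743  195.03398208]]
```

View pics/s6.png

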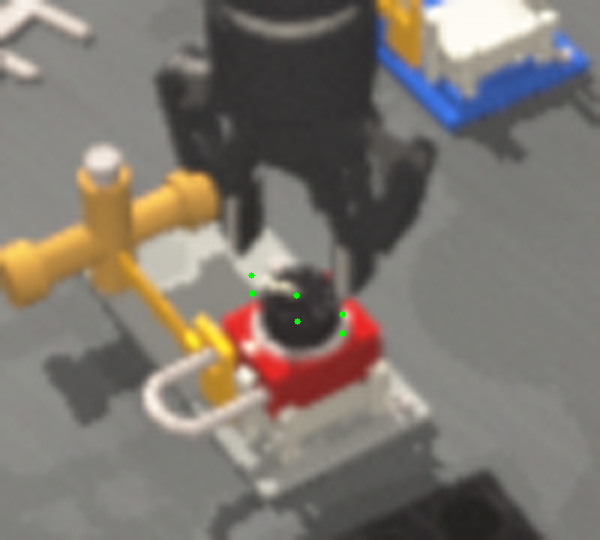

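>>> {"name": "step_arm", "arguments": {"motion": [[[70, 0.3, 0, 0, 0, 0, 0], [70, 0.7, 0, 0, 0, 0, 0], [70, 1, 0, 0, 0, 0, 0], [70, 1, 0, 0, 0, 0, 0]]]}}

```text
time_s: 4.88
position: [0.4856, -0.0647, 0.0725]
tcp_rot: [0.42, 0.569, -0.42, 0.568]
ft_force: [0.7, -0.3, -0.8]
gripper_width: 0.062
```

```bash
python3 - <<'E'
from h import *
o,r=obs()
a=cv2.resize(ctrl.get_image("scene")[160:220,215:285],None,fx=5,fy=5,interpolation=cv2.INTER_CUBIC)
b=cv2.resize(ctrl.get_image("wrist")[170:384,130:370],None,fx=1.7,fy=1.7)
h=max(a.shape[0],b.shape[0]); m=np.zeros((h,a.shape[1]+b.shape[1],3),np.uint8); m[:a.shape[0],:a.shape[1]]=a; m[:b.shape[0],a.shape[1]:]=b
save(m,"m7.png")
E
```

```text
t 4.875 p [ 0.4856 -0.0647  0.0725] w 0.062 F [ 0.7 -0.3 -0.8] q [-0.4   -0.213 -0.47   1.314 -0.     2.444]
[[-0.001  0.956  0.293]
 [ 0.     0.293 -0.956]
 [-1.    -0.001 -0.   ]]
```

View pics/m7.png

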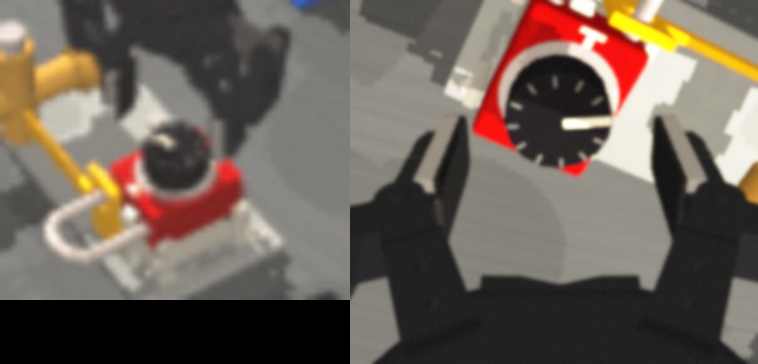

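```bash
python3 - <<'E'
from h import *
o,r=obs()
ps=[]
for L in ([("scene",(215+118/5,160+115/5)),("wrist",(130+(467-350)/1.7,170+116/1.7))],[("scene",(215+230/5,160+148/5)),("wrist",(130+(654-350)/1.7,170+116/1.7))]):
    A=np.zeros((3,3));b=np.zeros(3)
    for n,p in L:
        c,v=ray(ctrl.calibration(n),p); v/=np.linalg.norm(v);M=np.eye(3)-np.outer(v,v);A+=M;b+=M@c
    x=np.linalg.solve(A,b); print(x,'tool rel',r.T@(x-o['position']))
E
```

```text
t 4.975 p [ 0.4859 -0.0648  0.073 ] w 0.0623 F [ 1.2 -0.6 -0.1] q [-0.4   -0.213 -0.469  1.315 -0.     2.444]
[[-0.     0.956  0.293]
 [-0.     0.293 -0.956]
 [-1.    -0.     0.   ]]
[ 0.53847853 -0.03789518  0.17094025] tool rel [-0.09796077  0.05816796 -0.01031731]
[ 0.41924511 -0.12729467 -0.02874851] tool rel [ 0.10173907 -0.08203449  0.0401577 ]
```

```bash
python3 - <<'E'
from h import *
o,r=obs()
for L in ([("scene",(215+230/5,160+148/5)),("wrist",(130+(467-350)/1.7,170+116/1.7))],[("scene",(215+118/5,160+115/5)),("wrist",(130+(654-350)/1.7,170+116/1.7))]):
    A=np.zeros((3,3));b=np.zeros(3)
    for n,p in L:
        c,v=ray(ctrl.calibration(n),p); v/=np.linalg.norm(v);M=np.eye(3)-np.outer(v,v);A+=M;b+=M@c
    x=np.linalg.solve(A,b); print(x,'tool rel',r.T@(x-o['position']))
E
```

```text
t 4.975 p [ 0.4859 -0.0648  0.073 ] w 0.0623 F [ 1.2 -0.6 -0.1] q [-0.4   -0.213 -0.469  1.315 -0.     2.444]
[[-0.     0.956  0.293]
 [-0.     0.293 -0.956]
 [-1.    -0.     0.   ]]
[ 0.47394972 -0.03272499  0.08851523] tool rel [-0.01553337 -0.00199964 -0.03419551]
[ 0.50363808 -0.09153174  0.09798481] tool rel [-0.02500022  0.00912931  0.03073392]
```

>>> {"name": "step_arm", "arguments": {"motion": [[[70, 0.5, 0, 0, 0, 0, 0], [70, 1, 0, 0, 0, 0, 0], [70, 1.5, 0, 0, 0, 0, 0], [70, 1.8, 0, 0, 0, 0, 0], [70, 1.8, 0, 0, 0, 0, 0]]]}}

```text
time_s: 5.6
position: [0.4857, -0.0647, 0.0547]
tcp_rot: [0.42, 0.569, -0.42, 0.568]
ft_force: [-0.4, 0.4, 0.2]
gripper_width: 0.0618
```

```bash
cat >> h.py <<'E'
def mont(n):
    a=cv2.resize(ctrl.get_image("scene")[150:220,215:285],None,fx=5.5,fy=5.5,interpolation=cv2.INTER_CUBIC)
    b=cv2.resize(ctrl.get_image("wrist")[150:384,130:370],None,fx=1.7,fy=1.7)
    h=max(a.shape[0],b.shape[0]); m=np.zeros((h,a.shape[1]+b.shape[1],3),np.uint8); m[:a.shape[0],:a.shape[1]]=a; m[:b.shape[0],a.shape[1]:]=b
    save(m,n)
E
python3 - <<'E'
from h import *
obs(); mont("m8.png")
E
```

```text
t 5.6 p [ 0.4857 -0.0647  0.0547] w 0.0618 F [-0.4  0.4  0.2] q [-0.4   -0.202 -0.493  1.28  -0.     2.444]
[[-0.     0.956  0.293]
 [ 0.     0.293 -0.956]
 [-1.    -0.    -0.   ]]
```

View pics/m8.png

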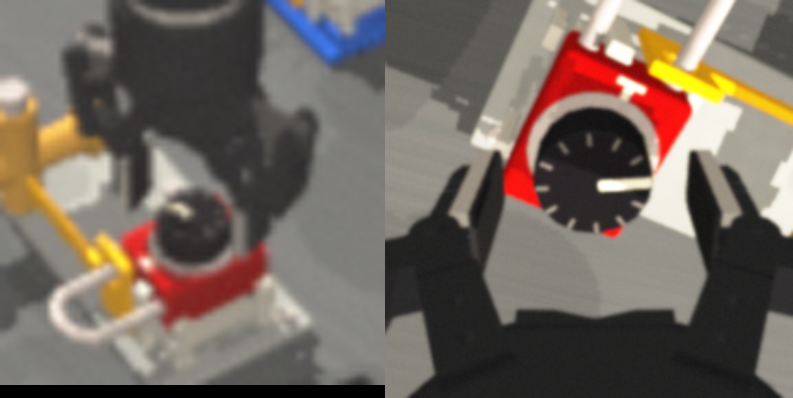

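>>> {"name": "step_arm", "arguments": {"motion": [[[110, 0, 0, 0, 0, 0, 0], [150, 0, 0, 0, 0, 0, 0], [180, 0, 0, 0, 0, 0, 0], [180, 0, 0, 0, 0, 0, 0], [180, 0, 0, 0, 0, 0, 0]]]}}

```text
time_s: 6.32
position: [0.4861, -0.0647, 0.0556]
tcp_rot: [0.42, 0.569, -0.42, 0.569]
ft_force: [-1.8, 1.4, 5.1]
gripper_width: 0.0376
```

```bash
python3 - <<'E'
from h import *
obs(); mont("m9.png")
E
```

```text
t 6.325 p [ 0.4861 -0.0647  0.0556] w 0.0376 F [-1.8  1.4  5.1] q [-0.4   -0.203 -0.492  1.281  0.     2.444]
[[ 0.     0.956  0.294]
 [-0.     0.294 -0.956]
 [-1.     0.     0.   ]]
```

View pics/m9.png

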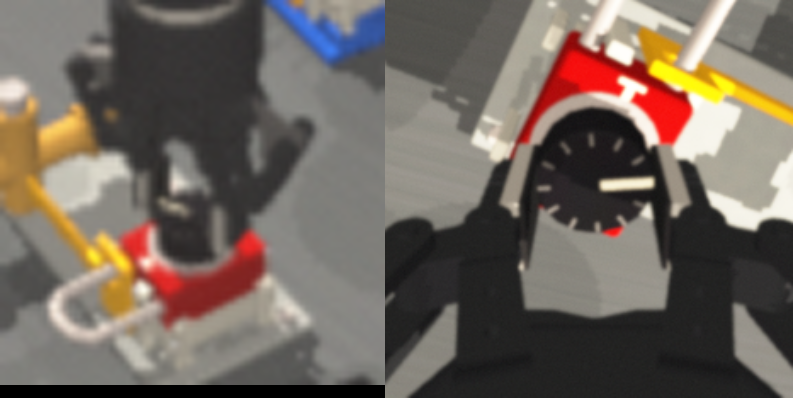

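>>> {"name": "step_arm", "arguments": {"motion": [[[180, 0, 0, 0, -7, 0, 0], [180, 0, 0, 0, -14, 0, 0], [180, 0, 0, 0, -21, 0, 0], [180, 0, 0, 0, -28, 0, 0], [180, 0, 0, 0, -30, 0, 0]]]}}

```text
time_s: 7.05
position: [0.4858, -0.0642, 0.0556]
tcp_rot: [0.258, 0.659, -0.258, 0.658]
ft_force: [-4.1, 5.1, 7.9]
gripper_width: 0.0374
```

>>> {"name": "step_arm", "arguments": {"motion": [[[180, 0, 0, 0, -7, 0, 0], [180, 0, 0, 0, -14, 0, 0], [180, 0, 0, 0, -21, 0, 0], [180, 0, 0, 0, -28, 0, 0], [180, 0, 0, 0, -30, 0, 0]]]}}

```text
time_s: 7.68
position: [0.4859, -0.0643, 0.0556]
tcp_rot: [0.079, 0.703, -0.078, 0.703]
ft_force: [-3.5, 4.0, 7.2]
gripper_width: 0.0373
```

>>> {"name": "step_arm", "arguments": {"motion": [[[180, 0, 0, 0, 0, 0, 0]]]}}

```text
time_s: 7.8
position: [0.486, -0.0643, 0.0557]
tcp_rot: [0.08, 0.703, -0.079, 0.703]
ft_force: [-2.5, 3.3, 7.2]
gripper_width: 0.0375
```

```bash
python3 - <<'E'
from h import *
o,r=obs();print(o['moment']); mont("m10.png")
E
```

```text
t 7.8 p [ 0.486  -0.0643  0.0557] w 0.0375 F [-2.5  3.3  7.2] q [-4.000e-01 -2.030e-01 -4.920e-01  1.281e+00  1.000e-03  1.396e+00]
[[ 0.     0.223  0.975]
 [ 0.001  0.975 -0.223]
 [-1.     0.001  0.   ]]
[0.78864048 0.5691825  0.07016498]
```

View pics/m10.png

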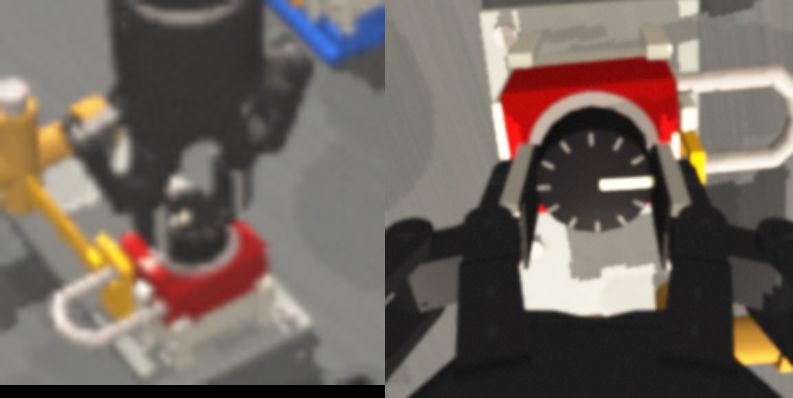

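>>> {"name": "step_arm", "arguments": {"motion": [[[120, 0, 0, 0, 0, 0, 0], [70, 0, 0, 0, 0, 0, 0], [60, 0, 0, 0, 0, 0, 0], [60, -1, 0, 0, 0, 0, 0], [60, -3, 0, 0, 0, 0, 0]]]}}

```text
time_s: 8.52
position: [0.4854, -0.0647, 0.0852]
tcp_rot: [0.08, 0.703, -0.08, 0.702]
ft_force: [0.3, -0.2, 0.1]
gripper_width: 0.0655
```

>>> {"name": "step_arm", "arguments": {"motion": [[[0, -3, 0, 0, 9, 0, 0], [0, -6, 0, 0, 18, 0, 0], [0, -8, 0, 0, 27, 0, 0], [0, -8, 0, 0, 36, 0, 0], [0, -8, 0, 0, 45, 0, 0]]]}}

```text
time_s: 9.15
position: [0.4862, -0.065, 0.1661]
tcp_rot: [0.344, 0.617, -0.344, 0.618]
ft_force: [-0.4, 0.4, -0.1]
gripper_width: 0.0854
```

>>> {"name": "step_arm", "arguments": {"motion": [[[0, 0, 0, 0, 10, 0, 0], [0, 0, 0, 0, 20, 0, 0], [0, 0, 0, 0, 30, 0, 0], [0, 0, 0, 0, 40, 0, 0], [0, 0, 0, 0, 42, 0, 0]]]}}

```text
time_s: 9.78
position: [0.486, -0.0649, 0.1656]
tcp_rot: [0.542, 0.454, -0.541, 0.455]
ft_force: [1.1, 0.4, -0.2]
gripper_width: 0.0853
```

```bash
python3 - <<'E'
from h import *
o,r=obs(); print(np.degrees(np.arctan2(r[1,2],r[0,2])))
save(ctrl.get_image("wrist"),"w11.png",None,1.5)
overlay("wrist","w12.png",(200,90,320,230),4,.4859,-.0645,-9.8,0)
E
```

```text
t 9.775 p [ 0.486  -0.0649  0.1656] w 0.0853 F [ 1.1  0.4 -0.2] q [-0.4   -0.239 -0.323  1.486 -0.     2.915]
[[ 0.001  0.985 -0.173]
 [-0.    -0.173 -0.985]
 [-1.     0.001  0.   ]]
-99.97165291594779
```

View pics/w11.png

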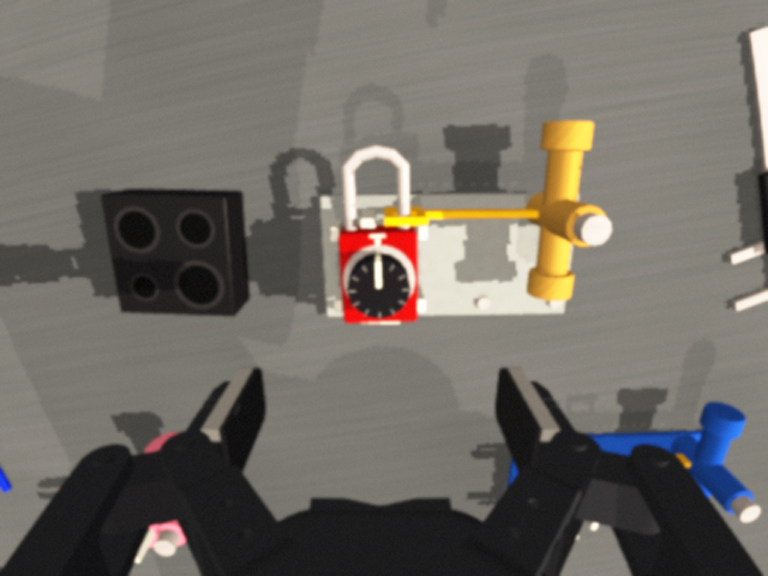

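View pics/w12.png

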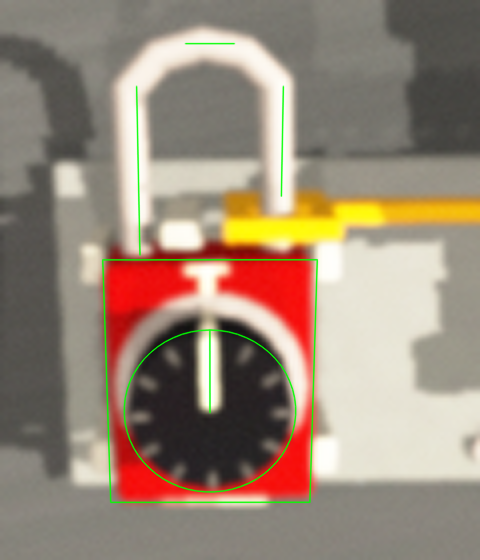

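>>> {"name": "step_arm", "arguments": {"motion": [[[60, 0, 3, -0.05, 0, 0, 0], [60, 0, 6.5, -0.05, 0, 0, 0], [60, 5, 6.5, -0.05, 0, 0, 0], [60, 10, 6.5, -0.05, 0, 0, 0], [60, 10, 6.5, -0.05, 0, 0, 0]]]}}

```text
time_s: 10.5
position: [0.547, -0.0744, 0.0613]
tcp_rot: [-0.54, -0.458, 0.542, -0.453]
ft_force: [-0.2, -0.1, 0.7]
gripper_width: 0.0652
```

```bash
python3 - <<'E'
from h import *
o,r=obs(); print(r.T@(np.array([.486,-.0648,0.046])-o['position'])); mont("m13.png")
E
```

```text
t 10.5 p [ 0.547  -0.0744  0.0613] w 0.0652 F [-0.2 -0.1  0.7] q [-3.720e-01 -1.000e-03 -2.930e-01  1.286e+00 -0.000e+00  2.941e+00]
[[-0.007  0.985 -0.17 ]
 [ 0.003 -0.17  -0.985]
 [-1.    -0.007 -0.001]]
[ 0.01578224 -0.06166293  0.00097455]
```

View pics/m13.png

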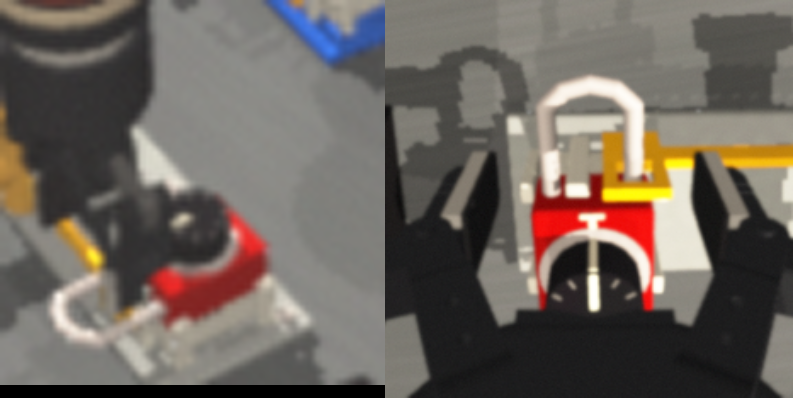

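```bash
python3 - <<'E'
from h import *
o,r=obs()
ctrl.get_image("wrist"); o,r=obs()
im=ctrl.get_image("scene"); c=ctrl.calibration("scene"); b=(205,140,285,220)
s=cv2.resize(im[b[1]:b[3],b[0]:b[2]],None,fx=7,fy=7,interpolation=cv2.INTER_CUBIC)
p=proj(c,[o['position']+r@np.array(v) for v in ([-.02,-.011,.033],[-.02,-.011,-.033],[-.02,.011,.033],[-.02,.011,-.033])])
for q in p: cv2.circle(s,tuple(int(v) for v in (q-b[:2]+.5)*7),3,(0,255,0),-1)
p=proj(c,[o['position']*[1,1,0]+[0,0,.046]+r@np.array(v) for v in ([0,0,.022],[0,0,-.022])])
for q in p: cv2.circle(s,tuple(int(v) for v in (q-b[:2]+.5)*7),3,(255,0,255),-1)
save(s,"s14.png")
E
```

```text
t 10.6 p [ 0.5504 -0.0757  0.0665] w 0.065 F [-0.2 -0.1  0.7] q [-0.372 -0.004 -0.287  1.288 -0.     2.941]
[[ 0.001  0.985 -0.171]
 [-0.    -0.171 -0.985]
 [-1.     0.001  0.   ]]
t 10.65 p [ 0.5512 -0.076   0.0675] w 0.0655 F [ 0.3 -0.4  1.5] q [-0.372 -0.005 -0.285  1.288 -0.     2.942]
[[ 0.003  0.985 -0.172]
 [-0.001 -0.172 -0.985]
 [-1.     0.003  0.001]]
```

View pics/s14.png

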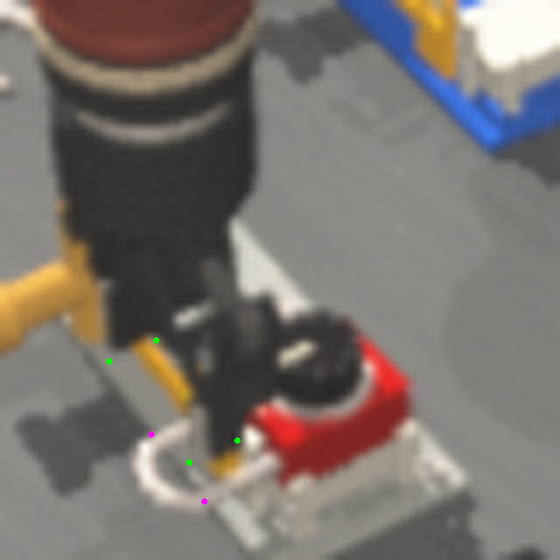

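>>> {"name": "step_arm", "arguments": {"motion": [[[60, 1.5, 0, 0, 0, 0, 0], [60, 3, 0, 0, 0, 0, 0], [60, 4.2, 0, 0, 0, 0, 0], [60, 4.2, 0, 0, 0, 0, 0], [60, 4.2, 0, 0, 0, 0, 0]]]}}

```text
time_s: 11.32
position: [0.5501, -0.0756, 0.0231]
tcp_rot: [-0.541, -0.455, 0.541, -0.455]
ft_force: [0.3, 0.4, 0.1]
gripper_width: 0.0653
```

```bash
python3 - <<'E'
from h import *
obs(); mont("m15.png")
E
```

```text
t 11.325 p [ 0.5501 -0.0756  0.0231] w 0.0653 F [0.3 0.4 0.1] q [-0.372  0.027 -0.336  1.208 -0.     2.943]
[[ 0.     0.985 -0.173]
 [-0.    -0.173 -0.985]
 [-1.     0.     0.   ]]
```

View pics/m15.png

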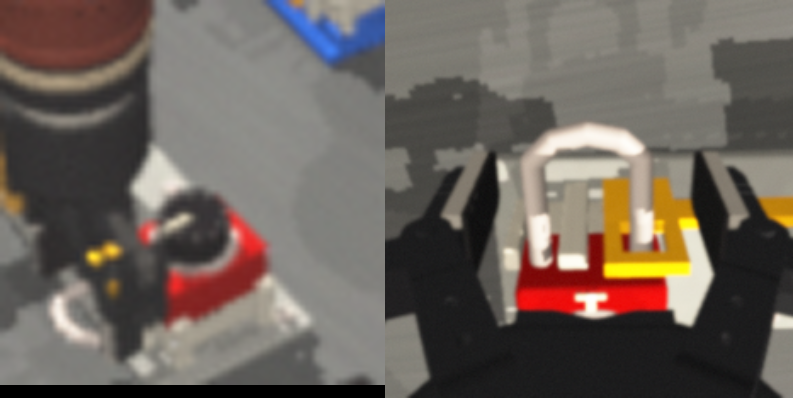

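>>> {"name": "step_arm", "arguments": {"motion": [[[60, 0, 0, -0.18, 0, 0, 0], [80, 0, 0, -0.18, 0, 0, 0], [90, 0, 0, -0.18, 0, 0, 0], [100, 0, 0, -0.18, 0, 0, 0], [105, 0, 0, -0.18, 0, 0, 0]]]}}

```text
time_s: 12.05
position: [0.5503, -0.0738, 0.023]
tcp_rot: [-0.541, -0.455, 0.541, -0.455]
ft_force: [-0.3, -0.5, 0.5]
gripper_width: 0.0502
```

```bash
python3 - <<'E'
from h import *
obs(); mont("m16.png")
E
```

```text
t 12.05 p [ 0.5503 -0.0738  0.023 ] w 0.0502 F [-0.3 -0.5  0.5] q [-0.369  0.027 -0.336  1.208 -0.     2.946]
[[-0.     0.985 -0.173]
 [-0.    -0.173 -0.985]
 [-1.    -0.     0.   ]]
```

View pics/m16.png

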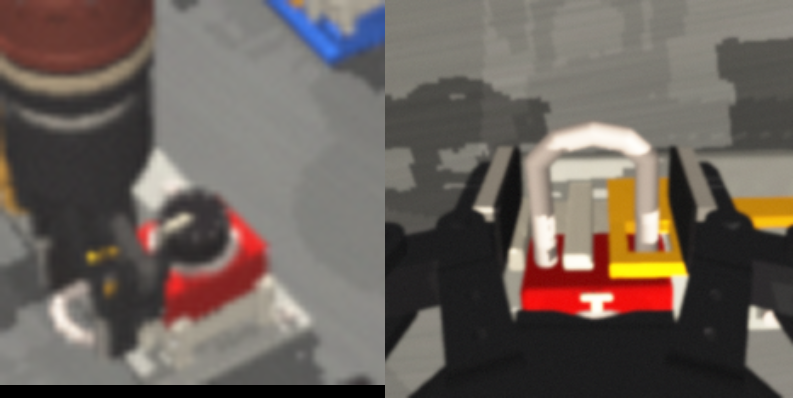

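>>> {"name": "step_arm", "arguments": {"motion": [[[120, 0, 0, 0, 0, 0, 0], [160, 0, 0, 0, 0, 0, 0], [200, 0, 0, 0, 0, 0, 0], [200, 0, 0, 0, 0, 0, 0], [200, 0, 0, 0, 0, 0, 0]]]}}

```text
time_s: 12.78
position: [0.5505, -0.0738, 0.0232]
tcp_rot: [0.541, 0.455, -0.541, 0.455]
ft_force: [-1.1, 2.0, 4.6]
gripper_width: 0.0414
```

>>> {"name": "step_arm", "arguments": {"motion": [[[200, 0, 0.5, 0, 0, 0, 0], [200, 0, 1.1, 0, 0, 0, 0], [200, 0, 1.7, 0, 0, 0, 0], [200, 0, 2.3, 0, 0, 0, 0], [200, 0, 2.7, 0, 0, 0, 0]]]}}

```text
time_s: 13.4
position: [0.5772, -0.0782, 0.0227]
tcp_rot: [0.541, 0.455, -0.541, 0.455]
ft_force: [-0.9, 3.9, 2.3]
gripper_width: 0.0414
```

>>> {"name": "step_arm", "arguments": {"motion": [[[200, 0, 0.1, 0, 0, 0, 0], [200, 0, 0.3, 0, 0, 0, 0], [200, 0, 0.4, 0, 0, 0, 0], [200, 0, 0.4, 0, 0, 0, 0]]]}}

```text
time_s: 13.9
position: [0.5806, -0.0792, 0.0228]
tcp_rot: [-0.541, -0.455, 0.542, -0.455]
ft_force: [-2.7, 3.4, 2.9]
gripper_width: 0.0412
```

```bash
python3 - <<'E'
from h import *
obs(); mont("m17.png")
E
```

```text
t 13.9 p [ 0.5806 -0.0792  0.0228] w 0.0412 F [-2.7  3.4  2.9] q [-0.358  0.12  -0.239  1.212 -0.     2.957]
[[-0.001  0.985 -0.173]
 [-0.    -0.173 -0.985]
 [-1.    -0.001  0.   ]]
```

View pics/m17.png

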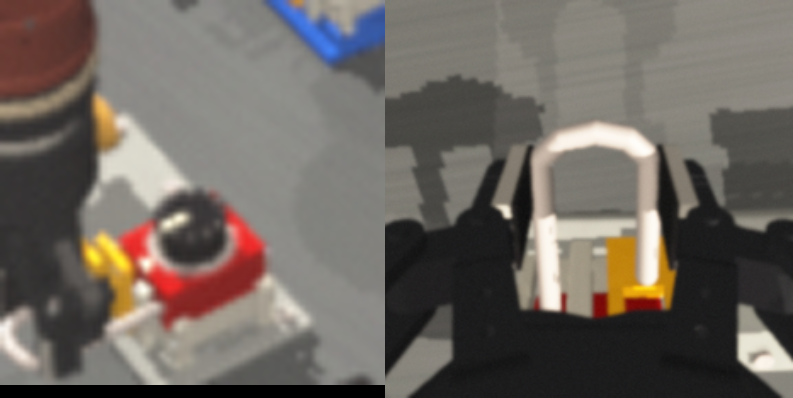

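>>> {"name": "step_arm", "arguments": {"motion": [[[200, 0, 0.1, 0, 0, 0, 0], [200, 0, 0.2, 0, 0, 0, 0], [200, 0, 0.2, 0, 0, 0, 0]]]}}

```text
time_s: 14.38
position: [0.5817, -0.0795, 0.0226]
tcp_rot: [-0.541, -0.455, 0.542, -0.454]
ft_force: [-8.1, 2.1, 2.6]
gripper_width: 0.0413
```

>>> {"name": "step_arm", "arguments": {"motion": [[[120, 0, 0, 0, 0, 0, 0], [60, 0, 0, 0, 0, 0, 0], [50, 0, 0, 0, 0, 0, 0], [50, -2, 0, 0, 0, 0, 0], [50, -5, 0, 0, 0, 0, 0]]]}}

```text
time_s: 15.0
position: [0.5825, -0.0794, 0.0741]
tcp_rot: [-0.541, -0.455, 0.542, -0.455]
ft_force: [-0.3, -0.0, -0.2]
gripper_width: 0.0687
```

>>> {"name": "step_arm", "arguments": {"motion": [[[0, -5, 0, 0, 0, 0, 0], [0, -9, -2, 0, 0, 0, 0], [0, -9, -6, 0, 0, 0, 0], [0, -9, -9.6, 0, 0, 0, 0], [0, -9, -9.6, 0, 0, 0, 0]]]}}

```text
time_s: 15.62
position: [0.4872, -0.0626, 0.1648]
tcp_rot: [0.542, 0.454, -0.541, 0.455]
ft_force: [1.3, 0.0, 0.0]
gripper_width: 0.0853
```

```bash
python3 - <<'E'
from h import *
ctrl.get_image("wrist")
o,r=obs(); print(r.T@(np.array([.486,-.0648,0.046])-o['position']))
overlay("wrist","w18.png",(190,60,330,230),4,.4862,-.0645,-9.9,0,s=.03)
E
```

```text
t 15.675 p [ 0.4884 -0.063   0.1648] w 0.0857 F [ 0.3 -0.4  0.8] q [-0.395 -0.235 -0.321  1.482 -0.     2.921]
[[ 0.003  0.985 -0.173]
 [-0.001 -0.173 -0.985]
 [-1.     0.003  0.001]]
[ 0.11875373 -0.00237712  0.00210306]
```

View pics/w18.png

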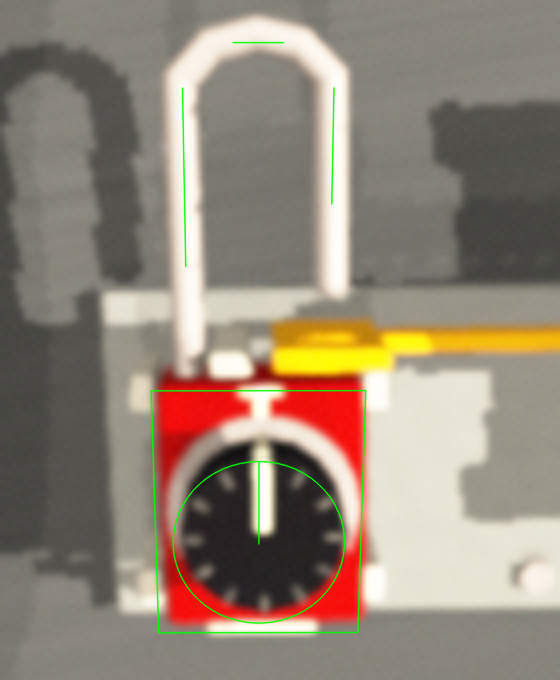

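```bash
python3 - <<'E'
from h import *
ctrl.get_image("wrist")
o,r=obs(); c=ctrl.calibration("wrist"); d=atz(c,(190+263/4-.5,60+537/4-.5),.083); print(d, r.T@(d-o['position']))
E
```

```text
t 15.775 p [ 0.4891 -0.0632  0.1641] w 0.0853 F [ 0.5  0.8 -0.9] q [-0.394 -0.232 -0.32   1.481 -0.     2.921]
[[ 0.002  0.985 -0.173]
 [-0.001 -0.173 -0.985]
 [-1.     0.002  0.001]]
[ 0.48795725 -0.06588078  0.083     ] [ 0.08114985 -0.00083842  0.00276669]
```

>>> {"name": "step_arm", "arguments": {"motion": [[[20, 3, -0.1, 0.25, 0, 0, 0], [20, 6, -0.1, 0.25, 0, 0, 0], [20, 9, -0.1, 0.25, 0, 0, 0], [20, 10, -0.1, 0.25, 0, 0, 0], [20, 10, -0.1, 0.25, 0, 0, 0]]]}}

```text
time_s: 16.4
position: [0.487, -0.0652, 0.0631]
tcp_rot: [-0.541, -0.455, 0.542, -0.455]
ft_force: [-1.3, -1.2, 0.9]
gripper_width: 0.0785
```

```bash
python3 - <<'E'
from h import *
obs(); mont("m19.png")
E
```

```text
t 16.4 p [ 0.487  -0.0652  0.0631] w 0.0785 F [-1.3 -1.2  0.9] q [-0.4   -0.203 -0.478  1.296 -0.     2.915]
[[-0.001  0.985 -0.173]
 [ 0.    -0.173 -0.985]
 [-1.    -0.001 -0.   ]]
```

View pics/m19.png

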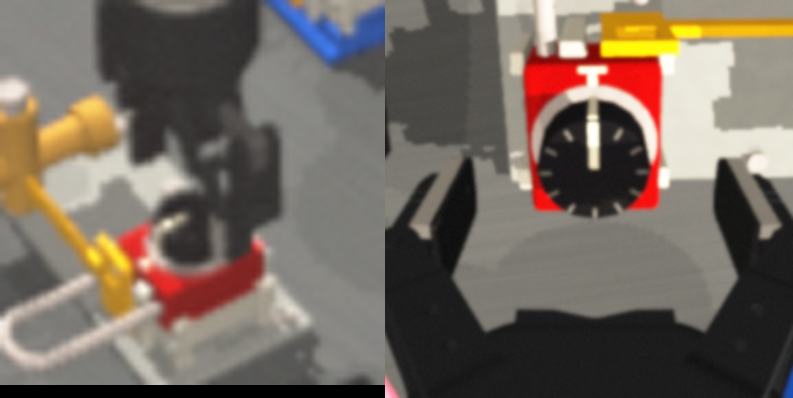

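>>> {"name": "step_arm", "arguments": {"motion": [[[20, 1.5, 0, 0, 0, 0, 0], [20, 3, 0, 0, 0, 0, 0], [20, 4.2, 0, 0, 0, 0, 0], [20, 4.7, 0, 0, 0, 0, 0], [20, 4.7, 0, 0, 0, 0, 0]]]}}

```text
time_s: 17.12
position: [0.4865, -0.0651, 0.0155]
tcp_rot: [-0.541, -0.455, 0.542, -0.455]
ft_force: [0.4, -0.0, 0.4]
gripper_width: 0.0787
```

>>> {"name": "step_arm", "arguments": {"motion": [[[50, 0, 0, 0, 0, 0, 0], [75, 0, 0, 0, 0, 0, 0], [80, 0, 0, 0, 0, 0, 0]]]}}

```text
time_s: 17.5
position: [0.4871, -0.0653, 0.0163]
tcp_rot: [0.541, 0.455, -0.541, 0.455]
ft_force: [-0.4, 0.3, 0.1]
gripper_width: 0.0586
```

```bash
python3 - <<'E'
from h import *
obs(); mont("m20.png")
E
```

```text
t 17.5 p [ 0.4871 -0.0653  0.0163] w 0.0586 F [-0.4  0.3  0.1] q [-0.4   -0.168 -0.535  1.203 -0.     2.915]
[[ 0.     0.985 -0.173]
 [-0.    -0.173 -0.985]
 [-1.     0.001  0.   ]]
```

View pics/m20.png

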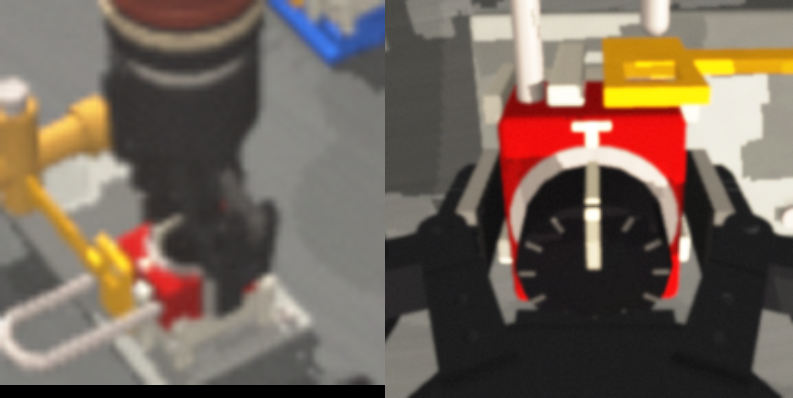

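>>> {"name": "step_arm", "arguments": {"motion": [[[110, 0, 0, 0, 0, 0, 0], [150, 0, 0, 0, 0, 0, 0], [200, 0, 0, 0, 0, 0, 0], [200, 0, 0, 0, 0, 0, 0], [200, 0, 0, 0, 0, 0, 0]]]}}

```text
time_s: 18.23
position: [0.4871, -0.0651, 0.0165]
tcp_rot: [0.542, 0.455, -0.541, 0.455]
ft_force: [-1.3, 2.3, 5.0]
gripper_width: 0.051
```

>>> {"name": "step_arm", "arguments": {"motion": [[[200, -0.4, 0, 0, 0, 0, 0], [200, -0.8, 0, 0, 0, 0, 0], [200, -1.2, 0, 0, 0, 0, 0], [200, -1.6, 0, 0, 0, 0, 0], [200, -2, 0, 0, 0, 0, 0]]]}}

```text
time_s: 18.85
position: [0.4869, -0.0652, 0.0363]
tcp_rot: [-0.541, -0.455, 0.541, -0.455]
ft_force: [-0.3, 0.1, -4.5]
gripper_width: 0.0511
```

```bash
python3 - <<'E'
from h import *
obs(); mont("m21.png")
E
```

```text
t 18.85 p [ 0.4869 -0.0652  0.0363] w 0.0511 F [-0.3  0.1 -4.5] q [-0.4   -0.185 -0.513  1.243 -0.     2.915]
[[ 0.     0.985 -0.173]
 [-0.    -0.173 -0.985]
 [-1.     0.     0.   ]]
```

View pics/m21.png

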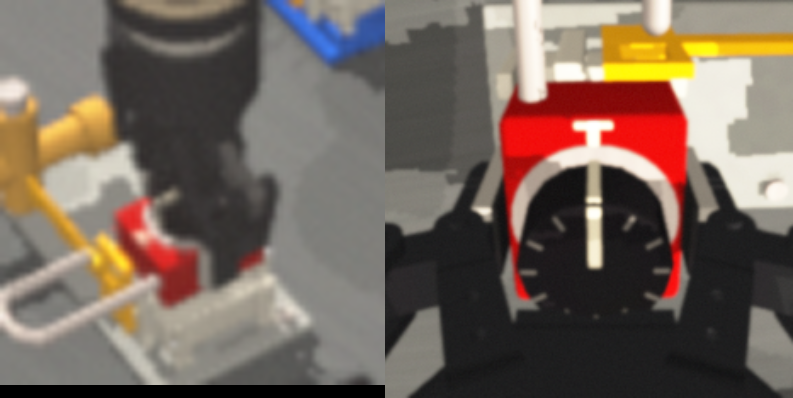

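>>> {"name": "step_arm", "arguments": {"motion": [[[200, -2, 0, 0, 0, 0, 0], [200, -5, 0, 0, 0, 0, 0], [200, -8, 0, 0, 0, 0, 0], [200, -11, 0, 0, 0, 0, 0], [200, -13, 0, 0, 0, 0, 0]]]}}

```text
time_s: 19.58
position: [0.4873, -0.0653, 0.1674]
tcp_rot: [0.542, 0.454, -0.541, 0.455]
ft_force: [0.2, -0.6, -6.4]
gripper_width: 0.051
```

>>> {"name": "step_arm", "arguments": {"motion": [[[200, -1, 0, 0, 0, 0, 0], [200, -2, 0, 0, 0, 0, 0], [200, -2.5, 0, 0, 0, 0, 0], [200, -2.5, 0, 0, 0, 0, 0], [200, -2.5, 0, 0, 0, 0, 0]]]}}

```text
time_s: 20.2
position: [0.4866, -0.0651, 0.1904]
tcp_rot: [-0.541, -0.455, 0.542, -0.455]
ft_force: [-0.6, -0.5, -4.8]
gripper_width: 0.0512
```

>>> {"name": "step_arm", "arguments": {"motion": [[[200, 0, 0, 0, 0, 0, 0], [200, 0, 0, 0, 0, 0, 0], [200, 0, 0, 0, 0, 0, 0]]]}}

```text
time_s: 20.58
position: [0.4868, -0.0652, 0.1909]
tcp_rot: [-0.541, -0.455, 0.541, -0.455]
ft_force: [0.2, 0.0, -4.6]
gripper_width: 0.0509
```

```bash
python3 - <<'E'
from h import *
o,_=obs(); print(np.abs(o['dq']).max())
save(ctrl.get_image("scene"),"s22.png",(130,60,400,300),2.2); save(ctrl.get_image("wrist"),"w22.png",None,1.3)
E
```

```text
t 20.575 p [ 0.4868 -0.0652  0.1909] w 0.0509 F [ 0.2  0.  -4.6] q [-0.4   -0.234 -0.273  1.532 -0.     2.915]
[[-0.     0.985 -0.173]
 [-0.    -0.173 -0.985]
 [-1.    -0.     0.   ]]
0.002023084954018162
```

View pics/s22.png

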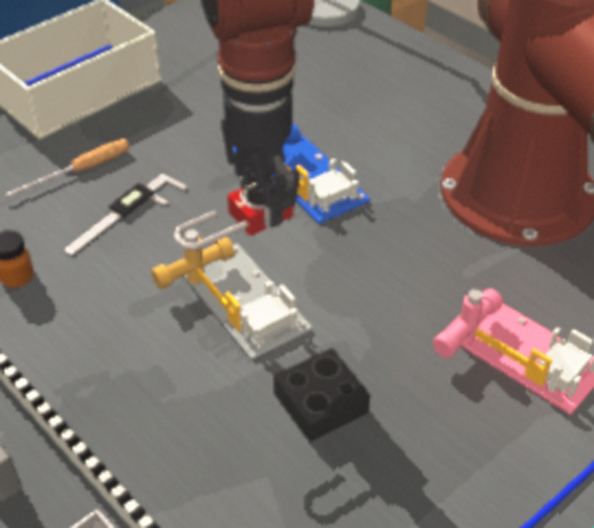

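View pics/w22.png

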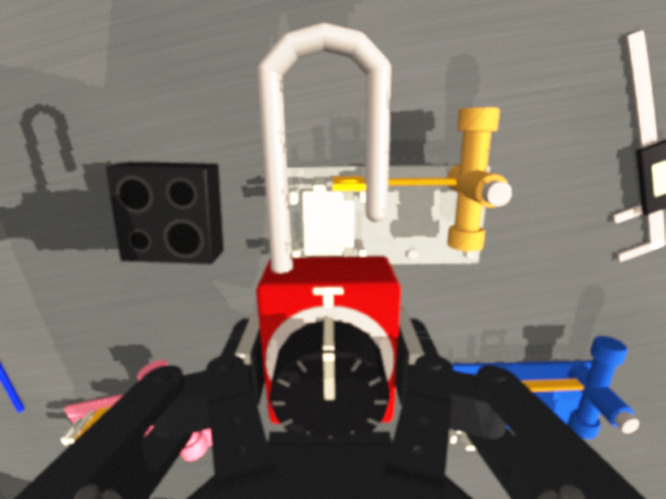

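```bash
python3 -c "
from rig import ctrl
print(ctrl.hand_in())"
```

```text
the job is handed in; nothing more can be done
None
```

The lock is open, out of the station, and held up about 20 cm above the bench; I handed the job in at about 20.7 s of the 72 s allowed.

- **Dial:** I turned it 60° anticlockwise, from 5.24 rad to the mark. After release, the wrist picture showed the white line standing at the mark.
- **Shackle:** I pulled it about 31 mm along the lock's x, with the lock still in its rest. The pull force then rose to about 8 N, which I read as the stop. The pictures show the free leg clear of the eye.
- **Lift:** I gripped the lock by its sides and raised it straight up 174 mm, so its underside is at about 0.20 m.
- **Last checks:** The lock was level with the dial on top, the shackle was open and the arm was still. The load was about 4.6 N and the opening 51 mm. The mould, caliper, reamer, amber jar and look-alikes showed no sign of being moved. The last pictures did not cover the whole bench, and I never came near the rest.

**What disagreed with the description:**
- **Fingertips:** In both cameras they stood roughly 15–25 mm behind the reported TCP, not 19 mm ahead of it. I set the grasp heights from the pictures, and my first closing on the dial, stopped at 52 mm, would have been too high, so I moved down before gripping.
- **Opening readings:** They came out 1–2.5 mm below the true widths of the dial, shackle and lock.

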